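# Put four glaze pots back into the wells of their test tiles

### The arm

A 7-joint arm with a two-finger parallel gripper is mounted at the origin on the work surface; the furniture and walls round the work are solid. World frame = base frame: x ahead of the robot, y to its left, z up, the work surface at z = 0. Lengths are in m, angles in rad, forces in N, time in s.
With the tool pointing down it reaches from about 0.4 to 0.875 m from the base axis. Payload 4.4 kg.
Tool frame: the origin (TCP) lies at the very end of the fingers, on their centre line; the grasp point (between the pads) lies 19 mm behind it (env.pinch_z is the distance from the TCP to the grasp point, in m); z points along the fingers, y is the line along which they close (so a half turn about z gives the same grasp; the last joint's range is limited). The gripper opens to 85 mm and grips with 20 to 120 N. Pads are 22 mm wide; open, the fingers measure 114 mm over their backs; the gripper's body (76 mm by 85 mm) begins 54 mm behind the grasp point. The pads swing forward as they close: fully open they stand 13 mm farther back than shut.
Start: joints at [-1.326, 0.628, 0.038, 1.517, -0.027, 0.996, -0.02], TCP at [0.199, 0.619, 0.197] pointing down, gripper open.
Joint ranges: [-3.06, 3.06], [-0.37, 2.12], [-1.25, 1.32], [0.18, 2.47], [-1.1, 4.24], [0.23, 1.98], [-2.94, 2.94]. Speed limits (rad/s): [2.57, 2.57, 3.14, 3.14, 3.14, 3.14, 3.14].

### API

Orientations are given as a 3x3 rotation matrix whose columns are the frame's x, y, z axes.
In Python, from bench import env, read_camera gives the robot as it stands.
- The arm moves only by the shell command python3 -m handwheel 'ROWS' [FORCE]. ROWS is a JSON object of lists of equal length, an entry for each row: "grip": the opening, from 0 (shut) to 1 (fully open); "dp": the shift along the tool's x, y, z each as a share of 200 mm, from -1 to 1, a list of three; "twist": the turn about the tool's z as a share of 90 degrees, from -1 to 1. In form: {"grip": [grip, ...], "dp": [[tx, ty, tz], ...], "twist": [twist, ...]}. A call has 1 to 20 rows; each row is the pose to reach, as a shift and turn from the pose commanded when the call began, along the tool's axes at that moment; what a row does not reach only later rows make up. A row lasts 1/10 s, in which the tool goes at most 50 mm and 8.59 degrees, less where a joint would pass 70% of its speed; a pose out of reach is approached as far as the arm can. A call with a number of a shift or a turn outside -1 to 1 is refused whole. A call with a gripper value outside its range is refused whole. The fingers move at their own pace and stop on an object; FORCE is the grip in N (left out, the last holds). Time passes only in rows, so rows that repeat a pose let the fingers close. It gives the time, the measured TCP pose, the force, the opening and the grip force at its end, in the units of the state.
- env.sense(): the state, without advancing time (a new reading comes with each control period).
- read_camera(name): name is "scene" or "top" or "wrist"; returns a dict with "img" (400x640x3 uint8, red, green, blue), "K" (3x3 intrinsics, pixels), "rvec" (rotation vector, rad) and "tvec" (3), from world to camera coordinates, as OpenCV has them; the wrist camera has in their place "hand_eye" (4x4, takes a point from camera to tool coordinates, whose origin is the TCP and whose axes are the flange's). Camera axes: x right, y down, z forward; pixel columns grow to the right and rows downward; lengths in m; the calibration is good to about 2 mm. A picture is of the moment at which its call begins: read the wrist's pose just before it. There is no depth.
- env.hand_in(): hands the job in; it is judged then, once.
The state is a dict: "time": time; "joint_pos": joint angles; "qvel": joint speeds; "tau": joint torques, N m; "tcp_pos": TCP position; "ee_rot": TCP orientation; "wrist_force": force on the tool from outside, world axes, zero at the start; "wrist_torque": the same for the moment, N m; "grip_width": finger opening in m; "grasp_force": force on a finger pad.
Only numpy, scipy, OpenCV 4.12 (cv2) and the standard library are available. Lean on these libraries where they do the work, as an engineer would, in place of code of your own. Each camera call takes 0.05 s, during which the arm holds its last target. There are 200 camera calls.

### The job

The four glaze pots were put back into the wrong wells of the rack. Swap them round so that each pot stands upright, right down in the well behind the test tile of its own colour; the well behind the white tile is free and may be used on the way. Keep the pots upright, and leave the bud vase behind the rack where it stands.

Things in the scene. Friction and masses are not known exactly. Their poses are not given: they have to be found in the camera images.
- tile_amber: Fixed test tile glazed amber yellow, 46 x 36 mm, on the rack's sloped front. Marks the round well behind it in the beech rack (five wells in a row along y, 80 mm apart, 58 mm wide, 14 mm deep; floor 16 mm, rack top 30 mm above the table). Origin at table height under the tile; +x points to that well, whose centre is 60 mm along it; +y runs along the rack.
- tile_cherry: Fixed test tile glazed cherry red, 46 x 36 mm, on the rack's sloped front. Marks the round well behind it in the beech rack (five wells in a row along y, 80 mm apart, 58 mm wide, 14 mm deep; floor 16 mm, rack top 30 mm above the table). Origin at table height under the tile; +x points to that well, whose centre is 60 mm along it; +y runs along the rack.
- tile_teal: Fixed test tile glazed dark teal green, 46 x 36 mm, on the rack's sloped front. Marks the round well behind it in the beech rack (five wells in a row along y, 80 mm apart, 58 mm wide, 14 mm deep; floor 16 mm, rack top 30 mm above the table). Origin at table height under the tile; +x points to that well, whose centre is 60 mm along it; +y runs along the rack.
- tile_slate: Fixed test tile glazed grey-blue (slate), 46 x 36 mm, on the rack's sloped front. Marks the round well behind it in the beech rack (five wells in a row along y, 80 mm apart, 58 mm wide, 14 mm deep; floor 16 mm, rack top 30 mm above the table). Origin at table height under the tile; +x points to that well, whose centre is 60 mm along it; +y runs along the rack.
- tile_white: Fixed test tile glazed glossy white, 46 x 36 mm, on the rack's sloped front. Marks the round well behind it in the beech rack (five wells in a row along y, 80 mm apart, 58 mm wide, 14 mm deep; floor 16 mm, rack top 30 mm above the table). Origin at table height under the tile; +x points to that well, whose centre is 60 mm along it; +y runs along the rack. This well starts empty.
- pot_amber: Loose closed glaze pot, amber yellow body with a white lid that bears a dab of amber yellow glaze. 53 mm high; body 46 mm across, lid 48 mm across (the top 14 mm); about 70 g. Origin at the centre of its underside, z up. Standing in a well, its underside is 16 mm and its top 69 mm above the table.
- pot_cherry: Loose closed glaze pot, cherry red body with a white lid that bears a dab of cherry red glaze. 53 mm high; body 46 mm across, lid 48 mm across (the top 14 mm); about 70 g. Origin at the centre of its underside, z up. Standing in a well, its underside is 16 mm and its top 69 mm above the table.
- pot_teal: Loose closed glaze pot, dark teal green body with a black lid that bears a dab of dark teal green glaze. 53 mm high; body 46 mm across, lid 48 mm across (the top 14 mm); about 70 g. Origin at the centre of its underside, z up. Standing in a well, its underside is 16 mm and its top 69 mm above the table.
- pot_slate: Loose closed glaze pot, grey-blue (slate) body with a black lid that bears a dab of grey-blue (slate) glaze. 53 mm high; body 46 mm across, lid 48 mm across (the top 14 mm); about 70 g. Origin at the centre of its underside, z up. Standing in a well, its underside is 16 mm and its top 69 mm above the table.
- bud_vase: Loose unglazed cream bud vase, 67 mm across and 66 mm high, standing on the table behind the rack, 120 to 140 mm behind the row of wells. Origin at the centre of its underside. A bystander.
Not all that is in view belongs to the job. Leave any pink look-alike of the pot_cherry alone.

How it is judged:
At the end, for the whole second after the job is handed in: Each pot stands upright (within 0.1 rad) on the floor of the well behind the tile of its own colour, its centre within 10 mm of the well's centre along and across the rack and its underside less than 20 mm above the table, at rest (x of pot_amber in the frame of tile_amber between 0.05 and 0.07 m and y of pot_amber in the frame of tile_amber between -0.01 and 0.01 m and height (world z) of each of pot_amber, pot_cherry, pot_teal, pot_slate below 0.02 m and angle between each of pot_amber, pot_cherry, pot_teal, pot_slate's own z axis and vertical below 0.1 rad and linear speed of each of pot_amber, pot_cherry, pot_teal, pot_slate below 0.02 m/s and x of pot_cherry in the frame of tile_cherry between 0.05 and 0.07 m and y of pot_cherry in the frame of tile_cherry between -0.01 and 0.01 m and x of pot_teal in the frame of tile_teal between 0.05 and 0.07 m and y of pot_teal in the frame of tile_teal between -0.01 and 0.01 m and x of pot_slate in the frame of tile_slate between 0.05 and 0.07 m and y of pot_slate in the frame of tile_slate between -0.01 and 0.01 m); the robot touches nothing.
It fails at once if the amber yellow pot is tipped more than 40 degrees (angle between pot_amber's own z axis and vertical above 0.7 rad).
It fails at once if the cherry red pot is tipped more than 40 degrees (angle between pot_cherry's own z axis and vertical above 0.7 rad).
It fails at once if the dark teal green pot is tipped more than 40 degrees (angle between pot_teal's own z axis and vertical above 0.7 rad).
It fails at once if the grey-blue (slate) pot is tipped more than 40 degrees (angle between pot_slate's own z axis and vertical above 0.7 rad).
It fails at once if the bud vase is pushed more than 25 mm (distance of bud_vase from where it was at the start of the episode above 0.025 m).
It also fails if it takes over 109 s, if anything falls off the work surface, if the arm or the gripper's body presses on something with over 40 N, if the wrist force passes 120 N, or if a joint passes its speed limit or range.

## Working session

There is one attempt and no reset: what is moved stays moved. The work goes in short steps, Python scripts to look and compute and a shell command to move; the robot and the scene stay as the last step left them, time stands still between calls to the robot, and variables do not carry over. Pictures are saved under pics/ and viewed, at most 14 in all, crops included, and the job is handed in when it is done.

```bash
mkdir -p pics
python3 - <<'E'
from bench import env, read_camera
import cv2
for n in("top","scene"):
    d=read_camera(n); cv2.imwrite(f"pics/{n}0.png",d["img"][:,:,::-1]); print(n,d["K"],d["rvec"],d["tvec"])
s=env.sense(); print(s["tcp_pos"],s["ee_rot"],s["time"],env.pinch_z)
E
```

```text
top [[365.34418468   0.         315.04940207]
 [  0.         365.34418468 201.76967232]
 [  0.           0.           1.        ]] [ 1.97493411 -2.25266322  0.23479686] [0.12337169 0.53758384 0.7856353 ]
scene [[456.69112059   0.         321.40289045]
 [  0.         456.69112059 199.83341676]
 [  0.           0.           1.        ]] [ 2.15580725 -0.61986531  0.2881826 ] [-0.43292462  0.26666762  0.62624613]
[0.19852975 0.61828975 0.19661606] [[-9.52106870e-01  3.05765033e-01 -5.02458233e-04]
 [ 3.05765445e-01  9.52105537e-01 -1.59338062e-03]
 [-8.80681226e-06 -1.67070300e-03 -9.99998604e-01]] 0.1 0.0187
```

View pics/top0.png

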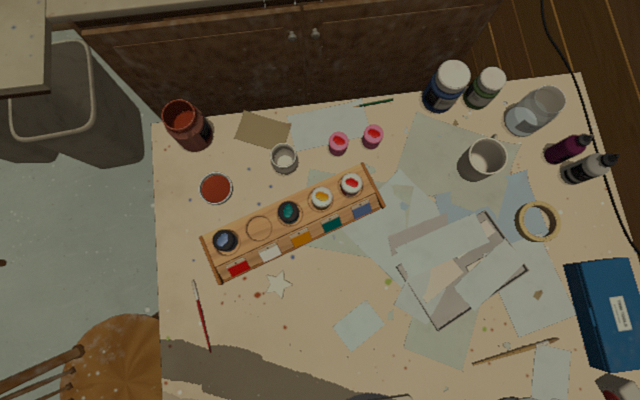

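View pics/scene0.png

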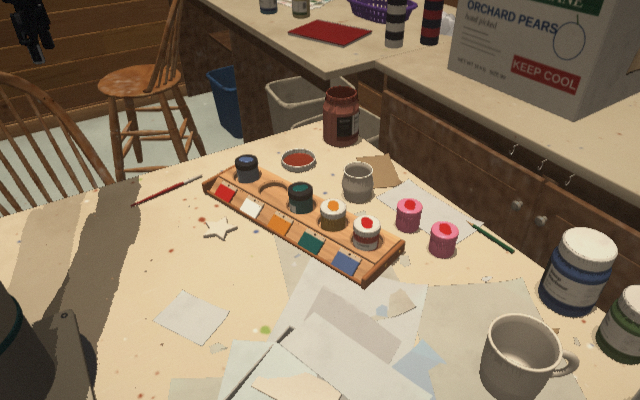

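Run:
```python
import cv2
a=cv2.imread("pics/top0.png")[140:290,190:390]; cv2.imwrite("pics/topc.png",cv2.resize(a,None,fx=4,fy=4,interpolation=cv2.INTER_CUBIC))
```

```text
(no output)
```

View pics/topc.png

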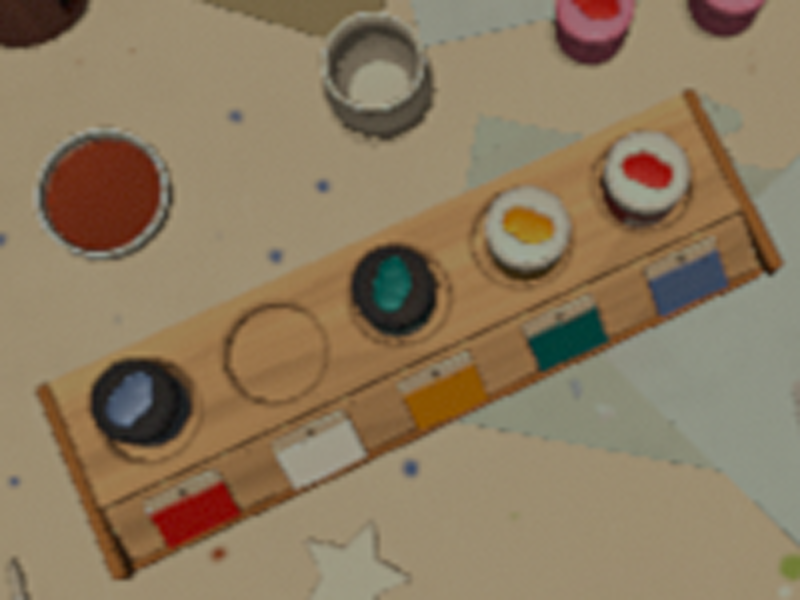

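```bash
cat > h.py <<'E'
import numpy as np, cv2
from bench import env, read_camera
def ray(c,o,uv,z):
    R=cv2.Rodrigues(np.array(c["rvec"]))[0]; t=np.array(c["tvec"]).ravel()
    d=R.T@np.linalg.inv(c["K"])@np.array([*uv,1.]); C=-R.T@t
    return (C+d*(z-C[2])/d[2])
def crop(c,u,v,z,x0=190,y0=140,f=4): return ray(c,0,((u+.5)/f-.5+x0,(v+.5)/f-.5+y0),z)
E
python3 - <<'E'
from h import *
c=read_camera("top"); np.set_printoptions(precision=4,suppress=True)
P={"slate":(140,401),"teal":(394,289),"amber":(527,229),"cherry":(646,174)}
for k,p in P.items(): print(k,crop(c,*p,.069))
w=crop(c,276,353,.03); print("well2",w)
for p in [(225,353),(328,353),(276,303),(276,405)]: print(np.linalg.norm((crop(c,*p,.03)-w)))
a,b=crop(c,103,507,.03),crop(c,743,212,.03); print("edge",a,b,np.linalg.norm(b-a),np.degrees(np.arctan2(*(b-a)[[1,0]])), (a+b)/2)
q=crop(c,140,401,.069),crop(c,646,174,.069); print(np.linalg.norm(q[1]-q[0]),np.degrees(np.arctan2(*(q[1]-q[0])[[1,0]])))
print("vase",crop(c,373,70,.066))
for p in [(195,514),(321,456),(445,398),(568,339),(689,284)]: print("tile",crop(c,*p,.02))
E
```

```text
slate [0.487  0.2625 0.069 ]
teal [0.5312 0.1156 0.069 ]
amber [0.5558 0.0366 0.069 ]
cherry [ 0.5789 -0.0353  0.069 ]
well2 [0.5099 0.1904 0.03  ]
0.0298477246904464
0.030433284558485263
0.029687571317112253
0.030431206933972655
edge [0.4344 0.2974 0.03  ] [ 0.5578 -0.0945  0.03  ] 0.4109305146753063 -72.52976504682792 [0.4961 0.1014 0.03  ]
0.3117166729077587 -72.85624570102807
vase [0.6625 0.1128 0.066 ]
tile [0.4242 0.2476 0.02  ]
tile [0.4478 0.1717 0.02  ]
tile [0.4719 0.0958 0.02  ]
tile [0.4971 0.0192 0.02  ]
tile [ 0.5205 -0.0572  0.02  ]
```

```bash
cat >> h.py <<'E'
U=np.array([.3013,-.9535]); N=np.array([.9535,.3013]); W2=np.array([.5099,.1904])
def W(i): return W2+(i-2)*.08*U
def go(x,y,z,ang=17.5):
    s=env.sense(); R=np.array(s["ee_rot"]); d=R.T@(np.array([x,y,z])-s["tcp_pos"])
    cur=np.degrees(np.arctan2(R[1,1],R[0,1])); e=(cur-ang+90)%180-90
    print("dp",np.round(d/.2,3),"twist",round(e/90,3),"tcp",np.round(s["tcp_pos"],4),"t",s["time"],"w",round(float(s["grip_width"]),4),"F",np.round(s["wrist_force"],1), "q7",np.round(s["joint_pos"],2), "tilt",np.round(R[:2,2],3))
E
python3 -m handwheel '{"grip":[1,1,1,1,1,1,1,1,1],"dp":[[-1,-0.65,0],[-1,-0.65,0],[-1,-0.65,0],[-1,-0.65,0],[-1,-0.65,0],[-1,-0.65,0],[-1,-0.65,0],[-1,-0.65,0],[-1,-0.65,0]],"twist":[0.61,0.61,0.61,0.61,0.61,0.61,0.61,0.61,0.61]}' 40
python3 -c "
from h import *
go(.487,.2625,.18)"
```

```text
time: 1.05
tcp_pos: [0.3491, 0.434, 0.1972]
ee_rot: [[-0.299, 0.954, -0.0], [0.954, 0.299, -0.0], [-0.0, -0.0, -1.0]]
wrist_force: [0.2, -1.2, 0.0]
grip_width: 0.0853
grasp_force: 0.0
dp [-1.025  0.401  0.086] twist -0.001 tcp [0.3491 0.434  0.1972] t 1.05 w 0.0853 F [ 0.2 -1.2  0. ] q7 [-1.15  0.51  0.31  1.79 -0.19  0.87 -0.45] tilt [-0. -0.]
```

Good. On above the slate pot (stay at z 0.18 and use the wrist camera there).

```bash
python3 -m handwheel '{"grip":[1,1,1,1,1,1,1],"dp":[[-1,0.4,0.085],[-1,0.4,0.085],[-1,0.4,0.085],[-1,0.4,0.085],[-1,0.4,0.085],[-1,0.4,0.085],[-1,0.4,0.085]],"twist":[0,0,0,0,0,0,0]}'
python3 - <<'E'
from h import *
s=env.sense(); d=read_camera("wrist"); cv2.imwrite("pics/w1.png",d["img"][:,:,::-1])
print(d["K"],d["hand_eye"],s["tcp_pos"],s["ee_rot"])
go(.487,.2625,.04)
E
```

```text
time: 1.75
tcp_pos: [0.4846, 0.2677, 0.1802]
ee_rot: [[-0.298, 0.954, -0.001], [0.954, 0.298, 0.001], [0.001, -0.001, -1.0]]
wrist_force: [-0.9, 0.6, 0.4]
grip_width: 0.0853
grasp_force: 0.0
[[282.46047712   0.         321.24731415]
 [  0.         282.46047712 197.65954665]
 [  0.           0.           1.        ]] [[-9.03504877e-04 -9.62195939e-01 -2.72356675e-01  6.99320022e-02]
 [ 9.99999529e-01 -9.65676347e-04  9.42345453e-05  9.99112290e-04]
 [-3.53680495e-04 -2.72356461e-01  9.62196359e-01 -1.76878169e-01]
 [ 0.00000000e+00  0.00000000e+00  0.00000000e+00  1.00000000e+00]] [0.48456547 0.26767735 0.18020157] [[-2.98452111e-01  9.54424020e-01 -1.06219328e-03]
 [ 9.54424042e-01  2.98452963e-01  7.59161899e-04]
 [ 1.04157708e-03 -7.87209335e-04 -9.99999148e-01]]
dp [-0.034  0.005  0.701] twist -0.001 tcp [0.4842 0.2685 0.1802] t 1.8 w 0.0853 F [-0.5  0.8 -0. ] q7 [-0.75  0.53  0.3   1.81 -0.2   0.83 -0.05] tilt [-0.001  0.001]
```

View pics/w1.png

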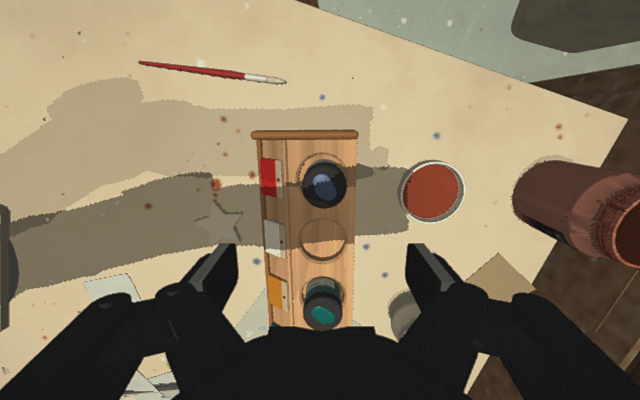

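```bash
cat >> h.py <<'E'
def wray(d,s,uv,z):
    R=np.array(s["ee_rot"]);H=np.array(d["hand_eye"]);C=np.array(s["tcp_pos"])+R@H[:3,3]
    v=R@H[:3,:3]@np.linalg.inv(d["K"])@np.array([*uv,1.]); return C+v*(z-C[2])/v[2]
E
python3 - <<'E'
from h import *
s=env.sense(); d=read_camera("wrist"); np.set_printoptions(precision=4,suppress=True)
cv2.imwrite("pics/w1c.png",cv2.resize(d["img"][120:340,230:390,::-1],None,fx=2.7,fy=2.7,interpolation=cv2.INTER_CUBIC))
for n,uv,z in [("slate",(324,184),.069),("well2",(323,240),.03),("teal",(325,311),.069)]: print(n,wray(d,s,uv,z))
print(W(1),W(2),W(3))
E
```

```text
slate [0.4868 0.2728 0.069 ]
well2 [0.5104 0.1952 0.03  ]
teal [0.5349 0.1248 0.069 ]
[0.4858 0.2667] [0.5099 0.1904] [0.534  0.1141]
```

View pics/w1c.png

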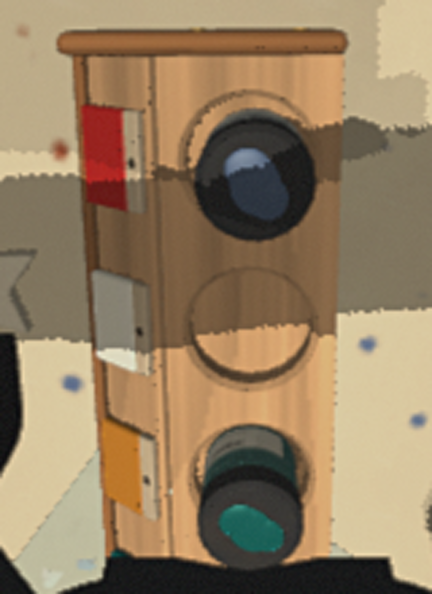

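```bash
python3 -m handwheel '{"grip":[1,1,1,1,1,1,0,0,0,0,0,0,0,0],"dp":[[-0.01,0.005,0.25],[-0.01,0.005,0.5],[-0.01,0.005,0.6],[-0.01,0.005,0.7],[-0.01,0.005,0.7],[-0.01,0.005,0.7],[-0.01,0.005,0.7],[-0.01,0.005,0.7],[-0.01,0.005,0.7],[-0.01,0.005,0.7],[-0.01,0.005,0.7],[-0.01,0.005,0.7],[-0.01,0.005,0.7],[-0.01,0.005,0.7]],"twist":[0,0,0,0,0,0,0,0,0,0,0,0,0,0]}' 30
python3 - <<'E'
from h import *
go(.487,.2665,.04)
d=read_camera("wrist"); cv2.imwrite("pics/w2.png",d["img"][:,:,::-1])
E
```

```text
time: 3.25
tcp_pos: [0.4868, 0.2651, 0.0403]
ee_rot: [[-0.297, 0.955, -0.0], [0.955, 0.297, -0.0], [-0.0, -0.0, -1.0]]
wrist_force: [0.1, -0.6, -0.5]
grip_width: 0.0004
grasp_force: 0.0
dp [0.006 0.003 0.002] twist -0.002 tcp [0.4868 0.2651 0.0403] t 3.25 w 0.0004 F [ 0.1 -0.6 -0.5] q7 [-0.69  0.73  0.21  1.92 -0.29  0.52  0.02] tilt [-0. -0.]
```

View pics/w2.png

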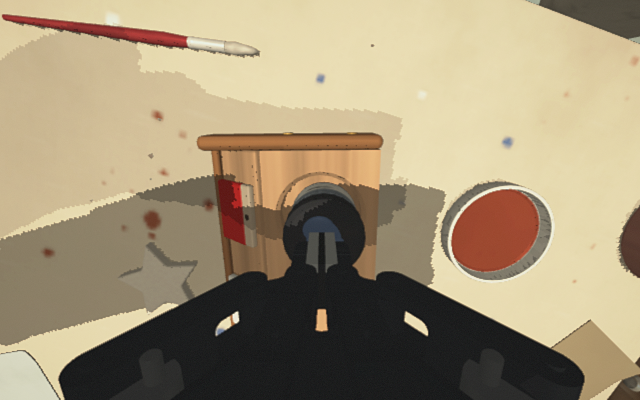

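Run:
```python
from h import *
s=env.sense(); d=read_camera("wrist"); np.set_printoptions(precision=4,suppress=True)
R=np.array(s["ee_rot"]);H=np.array(d["hand_eye"])
for v in (220,228,236): print(wray(d,s,(323,v),.069))
print("left/right",wray(d,s,(284,228),.069),wray(d,s,(366,228),.069))
# project TCP and pinch point
for z in (0,-.019,-.04):
    p=np.linalg.inv(H)@np.array([0,0,z,1]); q=d["K"]@p[:3]; print(z,q[:2]/q[2])
cv2.imwrite("pics/w2c.png",cv2.resize(d["img"][120:300,220:420,::-1],None,fx=3.3,fy=3.3,interpolation=cv2.INTER_CUBIC))
c=read_camera("scene"); cv2.imwrite("pics/s2c.png",cv2.resize(c["img"][100:300,150:420,::-1],None,fx=2.9,fy=2.9,interpolation=cv2.INTER_CUBIC))
print(s["grip_width"],s["grasp_force"])
```

```text
[0.4842 0.28   0.069 ]
[0.4856 0.2755 0.069 ]
[0.4871 0.2708 0.069 ]
left/right [0.4647 0.269  0.069 ] [0.5088 0.2826 0.069 ]
0 [319.7588 226.1927]
-0.019 [319.6106 237.794 ]
-0.04 [319.4051 253.8901]
0.00045382169987495284 0.0
```

View pics/s2c.png

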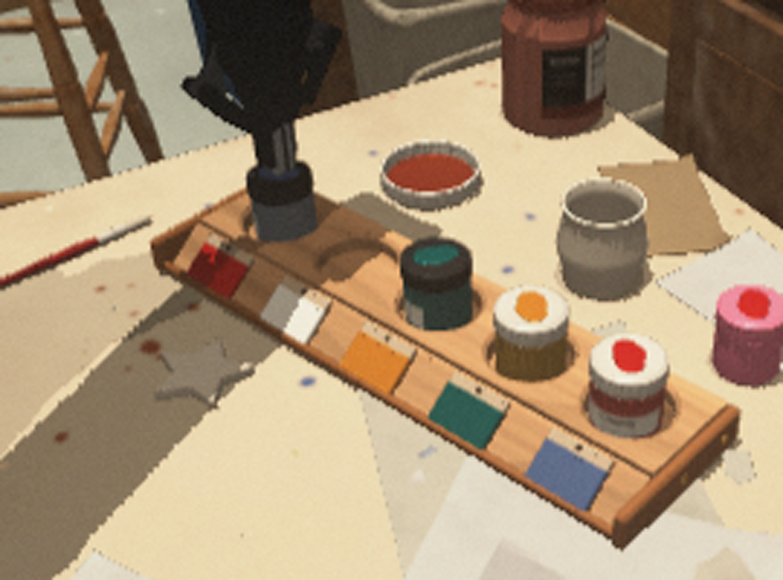

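View pics/w2c.png

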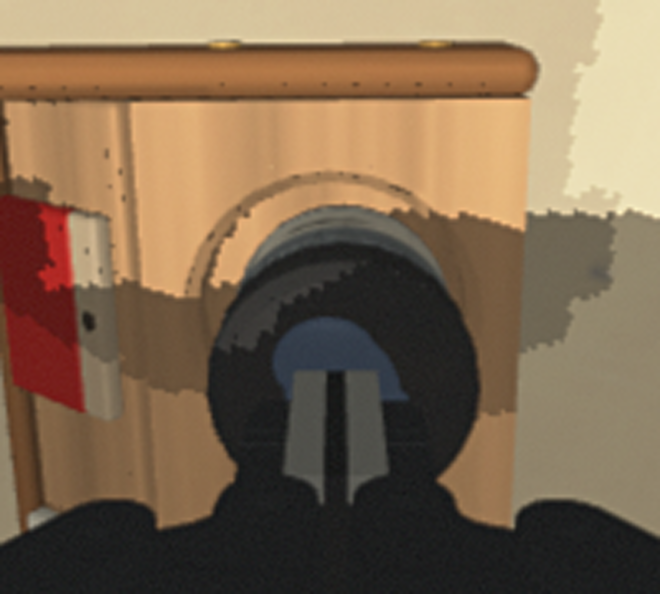

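Run:
```python
from h import *
c=read_camera("scene"); s=env.sense(); p=np.array(s["tcp_pos"])
for dz in (0,.02,.03,.04): 
    uv=cv2.projectPoints((p+[0,0,dz])[None],np.array(c["rvec"]),np.array(c["tvec"]),c["K"],None)[0].ravel(); print(dz,(uv-[150,100])*2.9)
for z in(.016,.069):
  uv=cv2.projectPoints(np.array([[.4868,.2651,z]]),np.array(c["rvec"]),np.array(c["tvec"]),c["K"],None)[0].ravel(); print(z,(uv-[150,100])*2.9)
s=env.sense(); print({k:s[k] for k in s if k in("tau","joint_pos","wrist_torque","grasp_force")})
```

```text
0 [282.55938745 205.76537982]
0.02 [279.51629844 183.05554514]
0.03 [277.96579919 171.48454558]
0.04 [276.39550387 159.76581274]
0.016 [286.16989404 232.701329  ]
0.069 [278.18277367 173.09510667]
{'joint_pos': array([-0.68611428,  0.72909482,  0.21220086,  1.91953171, -0.28535591,
        0.52190731,  0.02393744]), 'tau': array([ 2.52914062e-03, -5.23008370e+01,  3.82573709e+00, -1.10383746e+01,
        6.78991302e-03,  2.21938302e-03, -2.44350093e-05]), 'wrist_torque': array([-0.02204412, -0.01453475, -0.0140971 ]), 'grasp_force': 0.0}
```

The fingertips really sit about 30 mm above the reported TCP: the shut fingers ended just on top of the lid (crop s2c (285,172)) and the pot was untouched. I'll rise, open and go lower.

```bash
python3 -m handwheel '{"grip":[1,1,1,1,1,1,1,1,1,1,1],"dp":[[0,0,-0.2],[0,0,-0.2],[0,0,-0.2],[0,0,-0.2],[0,0,-0.2],[0,0,-0.2],[0,0,-0.05],[0,0,0.1],[0,0,0.16],[0,0,0.16],[0,0,0.16]],"twist":[0,0,0,0,0,0,0,0,0,0,0]}' 30
python3 -m handwheel '{"grip":[0.4,0.4,0.4,0.4,0.4,0.4,0.4,0.4,0.4,0.4],"dp":[[0,0,0],[0,0,0],[0,0,0],[0,0,0],[0,0,0],[0,0,0],[0,0,0],[0,0,0],[0,0,0],[0,0,0]],"twist":[0,0,0,0,0,0,0,0,0,0]}' 30
python3 - <<'E'
from h import *
d=read_camera("wrist"); cv2.imwrite("pics/w3.png",d["img"][:,:,::-1])
E
```

```text
time: 4.55
tcp_pos: [0.4872, 0.2651, 0.0088]
ee_rot: [[-0.297, 0.955, 0.0], [0.955, 0.297, 0.0], [-0.0, 0.0, -1.0]]
wrist_force: [0.4, -0.3, 0.6]
grip_width: 0.0855
grasp_force: 0.0
time: 5.55
tcp_pos: [0.4875, 0.2656, 0.0096]
ee_rot: [[-0.297, 0.955, 0.002], [0.955, 0.297, 0.001], [0.001, 0.002, -1.0]]
wrist_force: [-0.9, 0.1, 6.2]
grip_width: 0.0471
grasp_force: 29.9
```

View pics/w3.png

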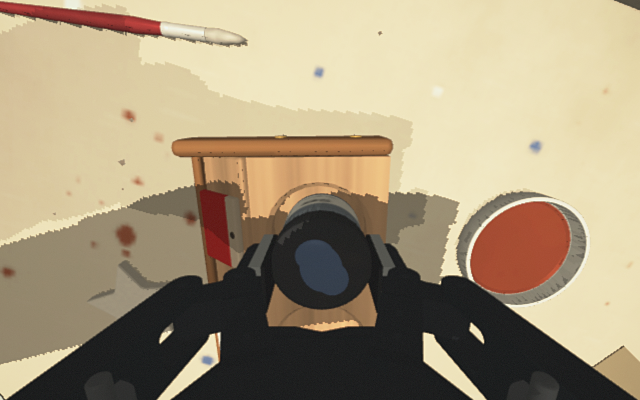

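```bash
python3 -m handwheel '{"grip":[0.4,0.4,0.4,0.4,0.4,0.4,0.4,0.4,0.4,0.4,0.4,0.4,0.4,0.4,0.4,0.4,0.4],"dp":[[0,0,-0.1],[0,0,-0.2],[0,0,-0.3],[0,0,-0.3],[-0.1,0,-0.3],[-0.2,0,-0.3],[-0.3,0,-0.3],[-0.39,0,-0.3],[-0.39,0,-0.3],[-0.39,0,-0.3],[-0.39,0,-0.2],[-0.39,0,-0.15],[-0.39,0,-0.1],[-0.39,0,-0.06],[-0.39,0,-0.03],[-0.39,0,0],[-0.39,0,0]],"twist":[0,0,0,0,0,0,0,0,0,0,0,0,0,0,0,0,0]}' 30
python3 - <<'E'
from h import *
d=read_camera("wrist"); cv2.imwrite("pics/w4.png",d["img"][:,:,::-1]); go(*W(2),.009)
E
```

```text
time: 7.3
tcp_pos: [0.5104, 0.191, 0.009]
ee_rot: [[-0.297, 0.955, 0.001], [0.955, 0.297, 0.001], [0.001, 0.001, -1.0]]
wrist_force: [-1.1, 0.2, 4.6]
grip_width: 0.047
grasp_force: 32.3
dp [-0.003 -0.003  0.   ] twist -0.002 tcp [0.5104 0.1911 0.009 ] t 7.35 w 0.0467 F [-1.2  1.2  5.7] q7 [-0.52  0.77  0.17  1.96 -0.29  0.44  0.17] tilt [0.001 0.001]
```

View pics/w4.png

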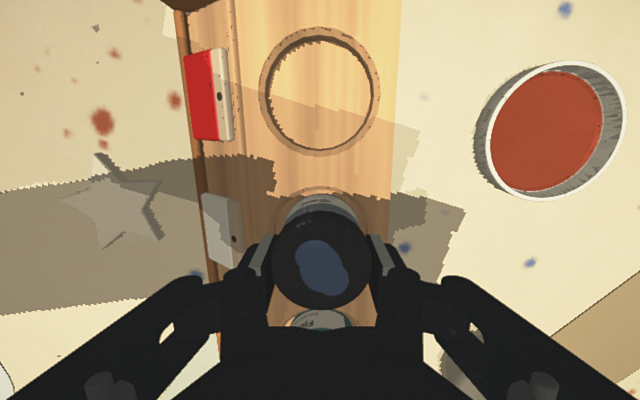

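```bash
python3 - <<'E'
from h import *
s=env.sense(); d=read_camera("wrist"); p=wray(d,s,(320.5,90.5),.03); print(p, (p[:2]-W(1))@U,(p[:2]-W(1))@N)
for uv in[(260,91),(381,91),(320,26),(320,155)]: print(np.linalg.norm(wray(d,s,uv,.03)-p))
# well2 rim top and bottom expected pixels
R=np.array(s["ee_rot"]);H=np.array(d["hand_eye"])
lid=wray(d,s,(320.5,262),.069); print("lid",lid,(lid[:2]-W(2))@U,(lid[:2]-W(2))@N)
E
python3 -m handwheel '{"grip":[0.85,0.85,0.85,0.85,0.85,0.85,0.85,0.85,0.85,0.85],"dp":[[0,0,0],[0,0,0],[0,0,0],[0,0,0],[0,0,-0.1],[0,0,-0.25],[0,0,-0.35],[0,0,-0.35],[0,0,-0.35],[0,0,-0.35]],"twist":[0,0,0,0,0,0,0,0,0,0]}' 30
python3 -c "
from h import *
go(*W(5),.08)"
```

```text
[0.48620593 0.27099074 0.03      ] -0.003986775135852507 0.00168969487745599
0.0313587287846157
0.03137598561445272
0.02964548040818903
0.033313017183648014
lid [0.50914127 0.19703073 0.069     ] -0.006551007828645615 0.0012743895838346004
time: 8.4
tcp_pos: [0.5091, 0.1905, 0.0775]
ee_rot: [[-0.297, 0.955, -0.002], [0.955, 0.297, -0.001], [-0.0, -0.002, -1.0]]
wrist_force: [-0.2, 0.2, -1.3]
grip_width: 0.0724
grasp_force: 0.0
dp [-1.201  0.009 -0.013] twist -0.002 tcp [0.5091 0.1905 0.0775] t 8.4 w 0.0724 F [-0.2  0.2 -1.3] q7 [-0.56  0.66  0.23  1.93 -0.25  0.58  0.14] tilt [-0.002 -0.001]
```

```bash
python3 -m handwheel '{"grip":[1,1,1,1,1,1],"dp":[[-0.25,0.005,0],[-0.5,0.005,0],[-0.75,0.005,0],[-0.8,0.005,0],[-0.8,0.005,0],[-0.8,0.005,0]],"twist":[0,0,0,0,0,0]}' 30
python3 -m handwheel '{"grip":[1,1,1,1,1,1,1],"dp":[[-0.2,0,0],[-0.39,0.004,0],[-0.39,0.004,0],[-0.39,0.004,0],[-0.39,0.004,0],[-0.39,0.004,0],[-0.39,0.004,0]],"twist":[0,0,0,0,0,0,0]}' 30
python3 - <<'E'
from h import *
d=read_camera("wrist"); cv2.imwrite("pics/w5.png",d["img"][:,:,::-1]); go(*W(5),.009)
E
```

```text
time: 9.0
tcp_pos: [0.5574, 0.0397, 0.0774]
ee_rot: [[-0.298, 0.955, -0.002], [0.955, 0.298, 0.001], [0.002, -0.002, -1.0]]
wrist_force: [-1.0, 0.2, -0.2]
grip_width: 0.0852
grasp_force: 0.0
time: 9.7
tcp_pos: [0.5822, -0.0342, 0.0783]
ee_rot: [[-0.3, 0.954, -0.0], [0.954, 0.3, 0.001], [0.001, -0.0, -1.0]]
wrist_force: [-0.3, -0.5, 0.7]
grip_width: 0.0857
grasp_force: 0.0
dp [-0.018 -0.006  0.347] twist -0.001 tcp [ 0.5823 -0.0347  0.0784] t 9.75 w 0.0854 F [-0.2  0.9 -0.2] q7 [-0.11  0.7   0.19  1.82 -0.2   0.65  0.5 ] tilt [-0.  0.]
```

View pics/w5.png

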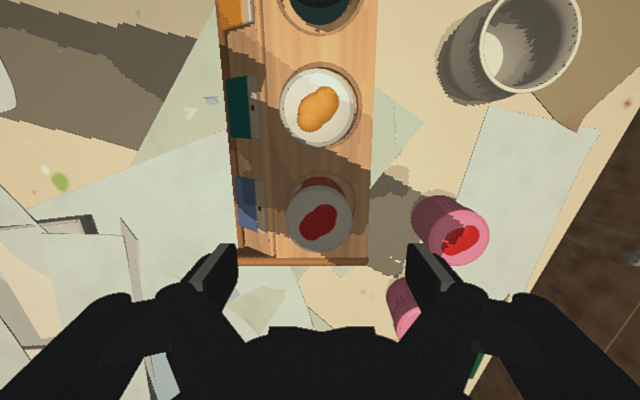

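Run:
```python
from h import *
c=read_camera("top");s=env.sense(); d=read_camera("wrist")
for uv in[(338,141),(374,132)]:
    p=ray(c,0,uv,.053)[:2]; print(p,(p-W(5))@U,(p-W(5))@N)
for n,uv,z in[("cherry",(319,217),.069),("amber",(318,107),.069),("teal",(320,5),.069)]:
    p=wray(d,s,uv,z)[:2]; print(n,p,(p-W(5))@U,(p-W(5))@N)
```

```text
[ 0.69005262 -0.02208526] 0.016898137453245442 0.10775371226978737
[ 0.70143511 -0.11136273] 0.10545374940323463 0.09170761351895886
cherry [ 0.5808306  -0.03222508] -0.006342143003981854 0.0005553955935745259
amber [0.55858176 0.03756259] -0.07958826387557134 0.00036814501490363763
teal [0.54322618 0.09126567] -0.1354207780031318 0.0019073413416567583
```

```bash
python3 -m handwheel '{"grip":[1,1,1,1,1,0.4,0.4,0.4,0.4,0.4,0.4,0.4,0.4],"dp":[[0,-0.005,0.15],[0,-0.005,0.25],[0,-0.005,0.345],[0,-0.005,0.345],[0,-0.005,0.345],[0,-0.005,0.345],[0,-0.005,0.345],[0,-0.005,0.345],[0,-0.005,0.345],[0,-0.005,0.345],[0,-0.005,0.345],[0,-0.005,0.345],[0,-0.005,0.345]],"twist":[0,0,0,0,0,0,0,0,0,0,0,0,0]}' 30
python3 -m handwheel '{"grip":[0.4,0.4,0.4,0.4,0.4,0.4],"dp":[[0,0,-0.1],[0,0,-0.25],[0,0,-0.4],[0,0,-0.4],[0,0,-0.4],[0,0,-0.4]],"twist":[0,0,0,0,0,0]}' 30
python3 -c "
from h import *
go(*W(1),.09)"
```

```text
time: 11.15
tcp_pos: [0.5823, -0.0365, 0.0107]
ee_rot: [[-0.297, 0.955, 0.002], [0.955, 0.297, -0.0], [-0.001, 0.002, -1.0]]
wrist_force: [-0.5, -0.1, 5.0]
grip_width: 0.0459
grasp_force: 30.1
time: 11.75
tcp_pos: [0.5806, -0.0361, 0.0887]
ee_rot: [[-0.297, 0.955, -0.002], [0.955, 0.297, 0.0], [0.001, -0.001, -1.0]]
wrist_force: [-0.3, -0.3, -0.9]
grip_width: 0.0463
grasp_force: 31.1
dp [ 1.587 -0.003 -0.005] twist -0.002 tcp [ 0.5806 -0.0361  0.0887] t 11.75 w 0.0463 F [-0.3 -0.3 -0.9] q7 [-0.11  0.68  0.19  1.81 -0.2   0.67  0.5 ] tilt [-0.002  0.   ]
```

```bash
python3 -m handwheel '{"grip":[0.4,0.4,0.4,0.4,0.4,0.4,0.4],"dp":[[0.2,0,0],[0.4,0,0],[0.6,0,0],[0.8,0,0],[0.95,0,0],[1,0,0],[1,0,0]],"twist":[0,0,0,0,0,0,0]}' 30
python3 -m handwheel '{"grip":[0.4,0.4,0.4,0.4,0.4,0.4,0.4,0.4],"dp":[[0.2,0,0],[0.4,0,0],[0.55,0,0],[0.59,0,0],[0.59,0,0],[0.59,0,0],[0.59,0,0],[0.59,0,0]],"twist":[0,0,0,0,0,0,0,0]}' 30
python3 -c "
from h import *
go(*W(1),.01)"
```

```text
time: 12.45
tcp_pos: [0.5209, 0.1561, 0.0884]
ee_rot: [[-0.3, 0.954, -0.002], [0.954, 0.3, -0.0], [0.0, -0.002, -1.0]]
wrist_force: [0.5, -1.0, -1.3]
grip_width: 0.0462
grasp_force: 31.1
time: 13.25
tcp_pos: [0.4878, 0.2653, 0.0895]
ee_rot: [[-0.294, 0.956, 0.0], [0.956, 0.294, -0.001], [-0.001, 0.0, -1.0]]
wrist_force: [0.6, -0.3, -0.3]
grip_width: 0.0464
grasp_force: 31.1
dp [ 0.01  -0.007  0.397] twist -0.004 tcp [0.4878 0.2653 0.0895] t 13.25 w 0.0464 F [ 0.6 -0.3 -0.3] q7 [-0.71  0.65  0.25  1.89 -0.26  0.63 -0.  ] tilt [ 0.    -0.001]
```

```bash
python3 -m handwheel '{"grip":[0.4,0.4,0.4,0.4,0.4,0.4,0.4,0.4,0.4,0.85,0.85,0.85,0.85,0.85,0.85,0.85,0.85,0.85],"dp":[[0,-0.005,0.1],[0,-0.005,0.2],[0,-0.005,0.26],[0,-0.005,0.31],[0,-0.005,0.34],[0,-0.005,0.37],[0,-0.005,0.4],[0,-0.005,0.4],[0,-0.005,0.4],[0,-0.005,0.4],[0,-0.005,0.4],[0,-0.005,0.4],[0,-0.005,0.4],[0,-0.005,0.3],[0,-0.005,0.2],[0,-0.005,0.05],[0,-0.005,0.05],[0,-0.005,0.05]],"twist":[0,0,0,0,0,0,0,0,0,0,0,0,0,0,0,0,0,0]}' 30
python3 - <<'E'
from h import *
d=read_camera("wrist"); cv2.imwrite("pics/w6.png",d["img"][:,:,::-1]); go(*W(2),.08)
E
```

```text
time: 15.05
tcp_pos: [0.4864, 0.2674, 0.0799]
ee_rot: [[-0.297, 0.955, 0.001], [0.955, 0.297, 0.001], [0.001, 0.001, -1.0]]
wrist_force: [-0.6, -0.5, 0.0]
grip_width: 0.0724
grasp_force: 0.0
dp [-0.402  0.002 -0.004] twist -0.002 tcp [0.4856 0.267  0.0791] t 15.1 w 0.0726 F [-0.8 -0.2 -0.3] q7 [-0.71  0.67  0.24  1.9  -0.26  0.6   0.  ] tilt [-0.  0.]
```

View pics/w6.png

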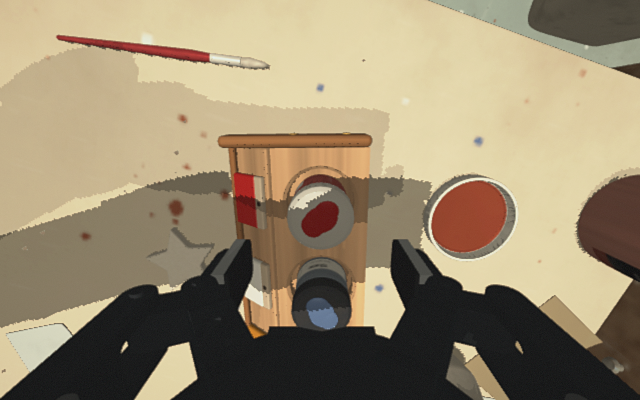

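```bash
python3 -m handwheel '{"grip":[1,1,1,1,1,1,1,1,1,0.4,0.4,0.4,0.4,0.4,0.4,0.4,0.4],"dp":[[-0.2,0.003,0],[-0.4,0.003,0],[-0.4,0.003,0],[-0.4,0.003,0],[-0.4,0.003,0.15],[-0.4,0.003,0.3],[-0.4,0.003,0.35],[-0.4,0.003,0.35],[-0.4,0.003,0.35],[-0.4,0.003,0.35],[-0.4,0.003,0.35],[-0.4,0.003,0.35],[-0.4,0.003,0.35],[-0.4,0.003,0.35],[-0.4,0.003,0.35],[-0.4,0.003,0.35],[-0.4,0.003,0.35]],"twist":[0,0,0,0,0,0,0,0,0,0,0,0,0,0,0,0,0]}' 30
python3 -m handwheel '{"grip":[0.4,0.4,0.4,0.4,0.4,0.4,0.4,0.4,0.4,0.4,0.4],"dp":[[0,0,-0.1],[0,0,-0.25],[0,0,-0.4],[0,0,-0.4],[0,0,-0.4],[-0.2,0,-0.4],[-0.4,0,-0.4],[-0.6,0,-0.4],[-0.8,0,-0.4],[-0.8,0,-0.4],[-0.8,0,-0.4]],"twist":[0,0,0,0,0,0,0,0,0,0,0]}' 30
python3 -c "
from h import *
go(*W(5),.01)"
```

```text
time: 16.8
tcp_pos: [0.511, 0.1911, 0.0106]
ee_rot: [[-0.297, 0.955, 0.001], [0.955, 0.297, 0.001], [0.0, 0.002, -1.0]]
wrist_force: [0.3, 0.6, 6.2]
grip_width: 0.0464
grasp_force: 30.0
time: 17.9
tcp_pos: [0.5569, 0.0367, 0.0881]
ee_rot: [[-0.294, 0.956, -0.003], [0.956, 0.294, -0.0], [0.001, -0.003, -1.0]]
wrist_force: [0.0, 0.9, -1.1]
grip_width: 0.0467
grasp_force: 31.3
dp [-0.396  0.011  0.39 ] twist -0.004 tcp [0.5569 0.0367 0.0881] t 17.9 w 0.0467 F [ 0.   0.9 -1.1] q7 [-0.25  0.66  0.21  1.88 -0.21  0.63  0.39] tilt [-0.003 -0.   ]
```

```bash
python3 -m handwheel '{"grip":[0.4,0.4,0.4,0.4,0.4,0.4,0.4,0.4,0.4,0.4,0.4,0.4,0.4,0.4],"dp":[[-0.2,0.008,0],[-0.35,0.008,0],[-0.4,0.008,0],[-0.4,0.008,0],[-0.4,0.008,0],[-0.4,0.008,0.1],[-0.4,0.008,0.2],[-0.4,0.008,0.26],[-0.4,0.008,0.31],[-0.4,0.008,0.34],[-0.4,0.008,0.37],[-0.4,0.008,0.4],[-0.4,0.008,0.4],[-0.4,0.008,0.4]],"twist":[0,0,0,0,0,0,0,0,0,0,0,0,0,0]}' 30
python3 -c "
from h import *
go(*W(5),.01)"
python3 -m handwheel '{"grip":[0.85,0.85,0.85,0.85,0.85,0.85,0.85,0.85,0.85],"dp":[[0,0,0],[0,0,0],[0,0,0],[0,0,0],[0,0,-0.1],[0,0,-0.25],[0,0,-0.35],[0,0,-0.35],[0,0,-0.35]],"twist":[0,0,0,0,0,0,0,0,0]}' 30
python3 -c "
from h import *
go(*W(3),.08)"
```

```text
time: 19.3
tcp_pos: [0.5836, -0.038, 0.0102]
ee_rot: [[-0.297, 0.955, 0.001], [0.955, 0.297, 0.0], [-0.0, 0.001, -1.0]]
wrist_force: [-2.1, -0.4, 5.2]
grip_width: 0.0466
grasp_force: 31.8
dp [-0.    -0.007  0.001] twist -0.002 tcp [ 0.5836 -0.038   0.0102] t 19.3 w 0.0466 F [-2.1 -0.4  5.2] q7 [-0.08  0.8   0.15  1.84 -0.23  0.51  0.53] tilt [0.001 0.   ]
time: 20.2
tcp_pos: [0.5832, -0.0378, 0.0794]
ee_rot: [[-0.297, 0.955, 0.0], [0.955, 0.297, 0.0], [0.0, 0.0, -1.0]]
wrist_force: [-0.5, 0.7, -0.2]
grip_width: 0.0729
grasp_force: 0.0
dp [ 0.798 -0.009 -0.003] twist -0.002 tcp [ 0.5832 -0.0378  0.0794] t 20.2 w 0.0729 F [-0.5  0.7 -0.2] q7 [-0.1   0.7   0.19  1.82 -0.2   0.65  0.51] tilt [0. 0.]
```

```bash
python3 -m handwheel '{"grip":[1,1,1,1,1,1,1,1,1,1,1,0.4,0.4,0.4,0.4,0.4,0.4,0.4,0.4],"dp":[[0.25,-0.007,0],[0.5,-0.007,0],[0.75,-0.007,0],[0.8,-0.007,0],[0.8,-0.007,0],[0.8,-0.007,0],[0.8,-0.007,0.15],[0.8,-0.007,0.3],[0.8,-0.007,0.35],[0.8,-0.007,0.35],[0.8,-0.007,0.35],[0.8,-0.007,0.35],[0.8,-0.007,0.35],[0.8,-0.007,0.35],[0.8,-0.007,0.35],[0.8,-0.007,0.35],[0.8,-0.007,0.35],[0.8,-0.007,0.35],[0.8,-0.007,0.35]],"twist":[0,0,0,0,0,0,0,0,0,0,0,0,0,0,0,0,0,0,0]}' 30
python3 -c "
from h import *
go(*W(3),.01)"
python3 -m handwheel '{"grip":[0.4,0.4,0.4,0.4,0.4,0.4,0.4,0.4,0.4,0.4,0.4,0.4,0.4,0.4,0.4,0.4,0.4],"dp":[[0,0,-0.1],[0,0,-0.25],[0,0,-0.35],[0,0,-0.35],[0.2,0,-0.35],[0.35,0,-0.35],[0.4,0,-0.35],[0.4,0,-0.35],[0.4,0,-0.35],[0.4,0,-0.25],[0.4,0,-0.15],[0.4,0,-0.1],[0.4,0,-0.06],[0.4,0,-0.03],[0.4,0,0],[0.4,0,0],[0.4,0,0]],"twist":[0,0,0,0,0,0,0,0,0,0,0,0,0,0,0,0,0]}' 30
python3 -c "
from h import *
go(*W(2),.01)"
```

```text
time: 22.1
tcp_pos: [0.535, 0.1146, 0.0106]
ee_rot: [[-0.297, 0.955, 0.002], [0.955, 0.297, 0.0], [-0.0, 0.002, -1.0]]
wrist_force: [-1.4, 0.2, 6.2]
grip_width: 0.0464
grasp_force: 30.0
dp [-0.001 -0.006  0.003] twist -0.002 tcp [0.535  0.1146 0.0106] t 22.1 w 0.0464 F [-1.4  0.2  6.2] q7 [-0.37  0.77  0.17  1.95 -0.27  0.44  0.3 ] tilt [0.002 0.   ]
time: 23.8
tcp_pos: [0.5106, 0.1905, 0.0099]
ee_rot: [[-0.297, 0.955, 0.0], [0.955, 0.297, -0.0], [-0.0, 0.0, -1.0]]
wrist_force: [-1.1, -2.6, 3.3]
grip_width: 0.0464
grasp_force: 31.9
dp [ 0.001 -0.004 -0.001] twist -0.002 tcp [0.5106 0.1905 0.0099] t 23.8 w 0.0464 F [-1.1 -2.6  3.3] q7 [-0.52  0.77  0.18  1.96 -0.29  0.44  0.17] tilt [ 0. -0.]
```

Release, then on to amber at W4.

```bash
python3 -m handwheel '{"grip":[0.85,0.85,0.85,0.85,0.85,0.85,0.85,1,1,1,1,1,1,1,1,1,1,1],"dp":[[0,0,0],[0,0,0],[0,0,0],[0,0,0],[0,0,-0.1],[0,0,-0.25],[0,0,-0.35],[0,0,-0.35],[-0.25,0,-0.35],[-0.5,0,-0.35],[-0.75,0,-0.35],[-0.8,0,-0.35],[-0.8,0,-0.35],[-0.8,0,-0.2],[-0.8,0,-0.05],[-0.8,0,0],[-0.8,0,0],[-0.8,0,0]],"twist":[0,0,0,0,0,0,0,0,0,0,0,0,0,0,0,0,0,0]}' 30
python3 -m handwheel '{"grip":[0.4,0.4,0.4,0.4,0.4,0.4,0.4,0.4],"dp":[[0,0,0],[0,0,0],[0,0,0],[0,0,0],[0,0,0],[0,0,0],[0,0,0],[0,0,0]],"twist":[0,0,0,0,0,0,0,0]}' 30
python3 -c "
from h import *
go(*W(4),.01)"
python3 -m handwheel '{"grip":[0.4,0.4,0.4,0.4,0.4,0.4,0.4,0.4,0.4,0.4,0.4,0.4,0.4,0.4,0.4,0.4,0.4],"dp":[[0,0,-0.1],[0,0,-0.25],[0,0,-0.35],[0,0,-0.35],[0.2,0,-0.35],[0.35,0,-0.35],[0.4,0,-0.35],[0.4,0,-0.35],[0.4,0,-0.35],[0.4,0,-0.25],[0.4,0,-0.15],[0.4,0,-0.1],[0.4,0,-0.06],[0.4,0,-0.03],[0.4,0,0],[0.4,0,0],[0.4,0,0]],"twist":[0,0,0,0,0,0,0,0,0,0,0,0,0,0,0,0,0]}' 30
python3 -c "
from h import *
go(*W(3),.01)"
```

```text
time: 25.6
tcp_pos: [0.5583, 0.0391, 0.0098]
ee_rot: [[-0.298, 0.954, 0.0], [0.954, 0.298, 0.0], [0.0, 0.0, -1.0]]
wrist_force: [-0.2, -1.1, -0.2]
grip_width: 0.0851
grasp_force: 0.0
time: 26.4
tcp_pos: [0.5587, 0.0381, 0.0105]
ee_rot: [[-0.297, 0.955, 0.001], [0.955, 0.297, 0.0], [-0.0, 0.001, -1.0]]
wrist_force: [-1.8, -0.5, 5.7]
grip_width: 0.0459
grasp_force: 30.0
dp [-0.    -0.003  0.003] twist -0.002 tcp [0.5587 0.0381 0.0105] t 26.4 w 0.0459 F [-1.8 -0.5  5.7] q7 [-0.22  0.78  0.16  1.92 -0.25  0.46  0.42] tilt [0.001 0.   ]
time: 28.1
tcp_pos: [0.5348, 0.1144, 0.0097]
ee_rot: [[-0.297, 0.955, 0.001], [0.955, 0.297, 0.0], [-0.0, 0.001, -1.0]]
wrist_force: [-0.1, -0.7, 1.9]
grip_width: 0.046
grasp_force: 32.2
dp [ 0.    -0.004 -0.001] twist -0.002 tcp [0.5348 0.1144 0.0097] t 28.1 w 0.046 F [-0.1 -0.7  1.9] q7 [-0.37  0.77  0.17  1.95 -0.28  0.44  0.3 ] tilt [0.001 0.   ]
```

Release amber, fetch teal from W2 to W4.

```bash
python3 -m handwheel '{"grip":[0.85,0.85,0.85,0.85,0.85,0.85,0.85,1,1,1,1,1,1,1,1,1],"dp":[[0,0,0],[0,0,0],[0,0,0],[0,0,0],[0,0,-0.1],[0,0,-0.25],[0,0,-0.35],[0,0,-0.35],[0.2,0,-0.35],[0.4,0,-0.35],[0.4,0,-0.35],[0.4,0,-0.2],[0.4,0,-0.05],[0.4,0,0],[0.4,0,0],[0.4,0,0]],"twist":[0,0,0,0,0,0,0,0,0,0,0,0,0,0,0,0]}' 30
python3 -m handwheel '{"grip":[0.4,0.4,0.4,0.4,0.4,0.4,0.4,0.4],"dp":[[0,0,0],[0,0,0],[0,0,0],[0,0,0],[0,0,0],[0,0,0],[0,0,0],[0,0,0]],"twist":[0,0,0,0,0,0,0,0]}' 30
python3 -c "
from h import *
go(*W(2),.01)"
python3 -m handwheel '{"grip":[0.4,0.4,0.4,0.4,0.4,0.4,0.4,0.4,0.4,0.4,0.4,0.4,0.4,0.4,0.4,0.4,0.4,0.4,0.4],"dp":[[0,0,-0.1],[0,0,-0.25],[0,0,-0.4],[0,0,-0.4],[-0.2,0,-0.4],[-0.4,0,-0.4],[-0.6,0,-0.4],[-0.75,0,-0.4],[-0.8,0,-0.4],[-0.8,0,-0.4],[-0.8,0,-0.4],[-0.8,0,-0.25],[-0.8,0,-0.15],[-0.8,0,-0.1],[-0.8,0,-0.06],[-0.8,0,-0.03],[-0.8,0,0],[-0.8,0,0],[-0.8,0,0]],"twist":[0,0,0,0,0,0,0,0,0,0,0,0,0,0,0,0,0,0,0]}' 30
python3 -c "
from h import *
go(*W(4),.01)"
```

```text
time: 29.7
tcp_pos: [0.511, 0.1906, 0.0097]
ee_rot: [[-0.297, 0.955, 0.0], [0.955, 0.297, -0.0], [-0.0, 0.0, -1.0]]
wrist_force: [0.5, -0.6, 0.1]
grip_width: 0.0853
grasp_force: 0.0
time: 30.5
tcp_pos: [0.5111, 0.191, 0.0106]
ee_rot: [[-0.297, 0.955, 0.001], [0.955, 0.297, 0.001], [0.0, 0.002, -1.0]]
wrist_force: [-1.0, -0.3, 6.0]
grip_width: 0.0465
grasp_force: 30.0
dp [-0.001 -0.007  0.003] twist -0.002 tcp [0.5111 0.191  0.0106] t 30.5 w 0.0465 F [-1.  -0.3  6. ] q7 [-0.53  0.77  0.18  1.96 -0.3   0.44  0.18] tilt [0.001 0.001]
time: 32.4
tcp_pos: [0.5582, 0.0384, 0.0101]
ee_rot: [[-0.297, 0.955, 0.0], [0.955, 0.297, 0.001], [0.0, 0.001, -1.0]]
wrist_force: [-0.8, 1.1, 4.5]
grip_width: 0.0461
grasp_force: 31.9
dp [-0.003 -0.001  0.   ] twist -0.002 tcp [0.5582 0.0384 0.0101] t 32.4 w 0.0461 F [-0.8  1.1  4.5] q7 [-0.23  0.78  0.17  1.92 -0.26  0.47  0.43] tilt [0.    0.001]
```

```bash
python3 -m handwheel '{"grip":[0.85,0.85,0.85,0.85,0.85,0.85,0.85,0.85,0.85,0.85,0.85,0.85],"dp":[[0,0,0],[0,0,0],[0,0,0],[0,0,0],[0,0,-0.1],[0,0,-0.3],[0,0,-0.5],[0,0,-0.7],[0,-0.2,-0.8],[0,-0.5,-0.8],[0,-0.8,-0.8],[0,-0.8,-0.8]],"twist":[0,0,0,0,0,0,0,0,0,0,0,0]}' 30
python3 - <<'E'
from h import *
c=read_camera("top"); cv2.imwrite("pics/t2.png",cv2.resize(c["img"][140:290,190:390,::-1],None,fx=4,fy=4,interpolation=cv2.INTER_CUBIC))
c=read_camera("scene"); cv2.imwrite("pics/s3.png",cv2.resize(c["img"][120:300,180:420,::-1],None,fx=3,fy=3,interpolation=cv2.INTER_CUBIC))
E
```

```text
time: 33.6
tcp_pos: [0.3996, -0.0107, 0.1693]
ee_rot: [[-0.295, 0.955, -0.004], [0.955, 0.295, 0.0], [0.002, -0.004, -1.0]]
wrist_force: [0.5, -0.6, -0.3]
grip_width: 0.0726
grasp_force: 0.0
```

View pics/t2.png

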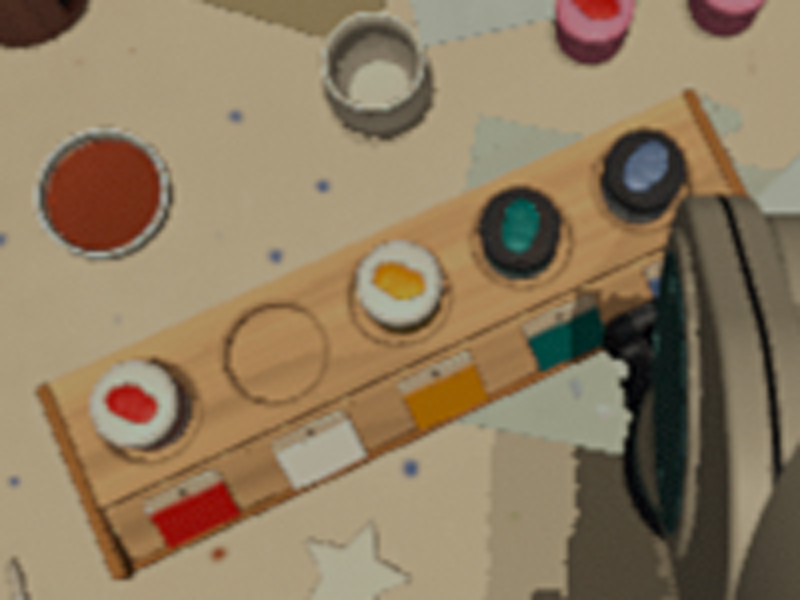

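View pics/s3.png

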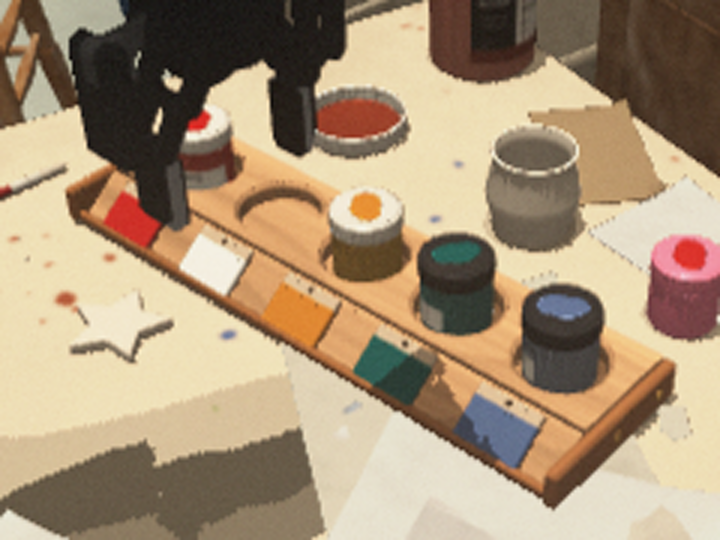

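All four pots stand in their own wells: top-view crop lids at (136,405) cherry, (399,284) amber, (519,231) teal and (645,173) slate. They look upright and the vase hasn't moved. A quick numeric check, then I'll hand in.

Run:
```python
from h import *
c=read_camera("top"); ok=True
for i,p in {1:(136,405),3:(399,284),4:(519,231),5:(645,173)}.items():
    e=crop(c,*p,.069)[:2]-W(i); a,b=e@U*1e3,e@N*1e3; print(i,round(a,1),round(b,1)); ok&=abs(a)<7 and abs(b)<7
s=env.sense(); print(s["time"],np.abs(s["qvel"]).max())
if ok: print(env.hand_in())
```

```text
1 1.5 -1.2
3 1.5 -0.8
4 -4.1 -1.7
5 -4.2 -1.5
33.75 0.07075724300756077
the job is handed in; nothing more can be done
None
```

I handed the job in at 33.75 s. By the top camera, all four pots stand upright in the wells behind their own tiles, each within about 5 mm of the well centre, and the bud vase has not visibly moved.

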